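Slide the box under the spout and drop the blue ink in

ROBOT

A 6-joint arm with a two-finger parallel gripper is mounted at the origin on a cart in front of the work surface, level with it; the furniture and walls round the work are solid. World frame = base frame: x ahead of the robot, y to its left, z up, the work surface at z = 0. Lengths are in m, angles in rad, forces in N, time in s.
With the tool pointing down it reaches from about 0.35 to 0.975 m from the base axis. Payload 4.9 kg.
Tool frame: the origin (TCP) lies at the very end of the fingers, on their centre line; the grasp point (between the pads) lies 19 mm behind it; z points along the fingers, y is the line along which they close (so a half turn about z gives the same grasp; the last joint's range is limited). The gripper opens to 85 mm and grips with 20 to 120 N. Pads are 22 mm wide; open, the fingers measure 114 mm over their backs; the gripper's body (76 mm by 85 mm) begins 54 mm behind the grasp point. The pads swing forward as they close: fully open they stand 13 mm farther back than shut.
Start: joints at [-1.251, 0.053, 1.613, -0, 1.476, -0.119], TCP at [0.266, -0.566, 0.231] pointing down, gripper open.
Joint ranges: [-3.01, 3.01], [-1.01, 2.22], [0.06, 2.58], [-1.02, 4.17], [0.09, 2.62], [-3.14, 3.14]. Speed limits (rad/s): [2.57, 2.57, 3.14, 3.14, 3.14, 3.14].

INTERFACE

Orientations are given as a rotation vector (axis times angle).
In Python, from station import ctrl, imaging gives the robot as it stands.
- The arm moves only by the tool play_rows, never from a script. Its argument "series" is a list of rows, each a list of 3 entries, a list of its own where there are three numbers: the opening, from 0 (shut) to 1 (fully open), then the shift along the tool's x, y, z each as a share of 0.05 m, from -1 to 1, then the turn, a rotation vector about the tool's x, y, z each as a share of 8 degrees, from -1 to 1. In form: [[grip, [dx, dy, dz], [ax, ay, az]], ...]. A call has 1 to 8 rows; each row shifts and turns the commanded pose from where the row before left it, along the tool's axes as they then stand; what a row does not reach is not made up. A row lasts 1/8 s, in which the tool goes at most 62.5 mm and 10.7 degrees, less where a joint would pass 70% of its speed; a pose out of reach is approached as far as the arm can. A call with a number of a shift or a turn outside -1 to 1 is refused whole. A call with a gripper value outside its range is refused whole. The fingers move at their own pace and stop on an object; "force" is the grip in N (left out, the last holds). Time passes only in rows, so rows that do not move let the fingers close. It gives the time, the measured TCP pose, the force, the opening and the grip force at its end, in the units of the state.
- ctrl.get_obs(): the state, without advancing time (a new reading comes with each control period).
- imaging.get_image(name): name is "scene" or "top"; returns a dict with "color" (400x640x3 uint8, blue, green, red), "fx", "fy", "cx", "cy" (pixels), "extrinsics" (4x4, takes a point from world to camera coordinates). Camera axes: x right, y down, z forward; pixel columns grow to the right and rows downward; lengths in m; the calibration is good to about 2 mm. A picture is of the moment at which its call begins. There is no depth.
- ctrl.finish_job(): hands the job in; it is judged then, once.
The state is a dict: "t": time; "q": joint angles; "dq": joint speeds; "effort": joint torques, N m; "tool_pos": TCP position; "tool_rot": TCP orientation; "contact_force": force on the tool from outside, world axes, zero at the start; "wrist_torque": the same for the moment, N m; "opening": finger opening in m; "grip_force": force on a finger pad.
Only numpy, scipy, OpenCV 4.12 (cv2) and the standard library are available. Lean on these libraries where they do the work, as an engineer would, in place of code of your own. Each camera call takes 0.05 s, during which the arm holds its last target. There are 200 camera calls.

TASK

Slide the plywood box along its rail by the orange knob until the box is centred under the blue spout. Then pick up the dropper bottle of blue ink at the front of the table and drop it down through the spout, so that it ends up in the box, and leave the box there. The plum-coloured ink bottle stays standing where it is.

Things in the scene. Friction and masses are not known exactly. Their poses are not given: they have to be found in the camera images.
- box (a point): Centre of the inner floor (z 36 mm) of an open plywood box, 130x110 mm, wall 5, rim at z 88, on a carriage. It slides on a rail along this point's x axis (about world +y) with 2 N friction, starts 80-180 mm short of the spout, can overrun it, and has no stop there. Handle: orange upright knob, 28 mm thick, z 60-95 mm, at point x = -160 mm, y = 0; best pinched from above across the rail.
- spout_mouth (a point): Centre of the round upper mouth, z 215 mm, of the fixed blue spout, a vertical funnel open at both ends: 104 mm wide inside at the mouth, narrowing to a 66 mm bore that ends at z 120 mm, on the rail's middle line. A stand with a column (top z 190 mm), 105 mm from the axis on the far side of the rail, holds it.
- ink_blue_mid (a point): Middle, half-way up (z 40 mm), of the blue ink dropper bottle with white label and black cap, standing loose on the table: 80 mm tall, body 25 mm thick up to 56 mm, cap 18 mm thick above; about 50 g. z axis up. It stands front left or front right, the plum one on the other side.
- ink_plum_mid (a point): The middle, half-way up, of the plum (dark red-violet) ink dropper bottle, same shape and size as the blue one. To be left alone.
Things that resemble listed ones, but are neither listed nor needed, are in the scene too. Of the things that look like the part that bears spout_mouth, take the one that is farthest to the robot's left at the start.

How it is judged:
By the outcome, as a careful person would: the job done as asked, in the order asked, and still so for the second after the job is handed in, with the robot touching nothing.
It also fails if it takes over 50 s, if anything falls off the work surface, if the arm or the gripper's body presses on something with over 40 N, if the wrist force passes 120 N, or if a joint passes its speed limit or range.

## Working session

There is one attempt and no reset: what is moved stays moved. The work goes in short steps, Python scripts to look and compute and a tool call to move; the robot and the scene stay as the last step left them, time stands still between calls to the robot, and variables do not carry over. Pictures are saved under pics/ and viewed, at most 10 in all, crops included, and the job is handed in when it is done.

Besides the shell and the picture viewer there is one more tool, called after "Call:" as name([rows], argument=value, ...), one row to a line, values as JSON. play_rows: Moves the arm, as the interface text tells. Shift numbers are shares of 0.05 m and turn numbers shares of 8 degrees, none past 1 either way. Its arguments: {"type":"object","properties":{"series":{"type":"array"},"force":{"type":"number"}},"required":["series"]}

```bash
mkdir -p pics; cat > h.py <<'E'
import numpy as np,cv2
from station import ctrl,imaging
def cap(n,f=None):
    d=imaging.get_image(n)
    if f: cv2.imwrite('pics/'+f,d['color'])
    return d
def ray(d,u,v,z):
    E=np.array(d['extrinsics']);R=E[:3,:3];t=E[:3,3];c=-R.T@t
    r=R.T@np.array([(u-d['cx'])/d['fx'],(v-d['cy'])/d['fy'],1.])
    return c+r*(z-c[2])/r[2]
def proj(d,p):
    E=np.array(d['extrinsics']);q=E[:3,:3]@np.array(p)+E[:3,3]
    return d['fx']*q[0]/q[2]+d['cx'],d['fy']*q[1]/q[2]+d['cy']
def cent(m,mn=20):
    n,l,s,c=cv2.connectedComponentsWithStats(m.astype('uint8'))
    return [(s[i][:5].tolist(),c[i].round(1).tolist()) for i in range(1,n) if s[i][4]>=mn]
E
python3 - <<'E'
from h import *
for n in('scene','top'):
    d=cap(n,n+'1.png'); E=np.array(d['extrinsics']); print(n,d['fx'],-E[:3,:3].T@E[:3,3],E[:3,:3].round(2).tolist())
o=ctrl.get_obs();print(o['t'],o['tool_pos'],o['tool_rot'],o['opening'])
E
```

```text
scene 389.0235508633567 [-0.17840896  0.49458342  0.50290192] [[-0.58, -0.81, 0.01], [-0.31, 0.21, -0.93], [0.75, -0.54, -0.38]]
top 447.107355563273 [0.34072262 0.02030248 1.51267784] [[0.03, -1.0, 0.03], [-0.99, -0.03, -0.1], [0.1, -0.03, -0.99]]
0.1 [ 0.26536742 -0.56522704  0.23016141] [-3.06442178e+00 -6.83383147e-01  2.57930872e-04] 0.08511493211979088
```

View pics/scene1.png

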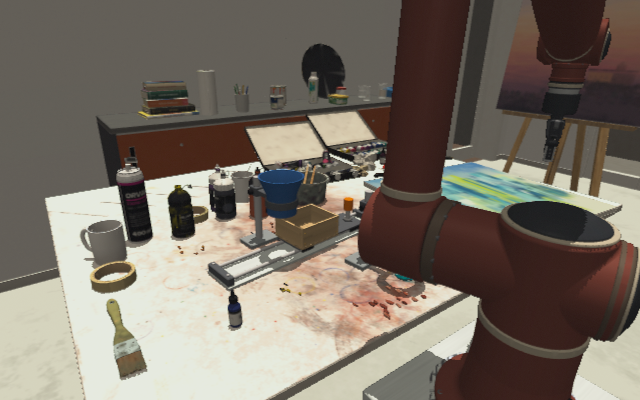

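View pics/top1.png

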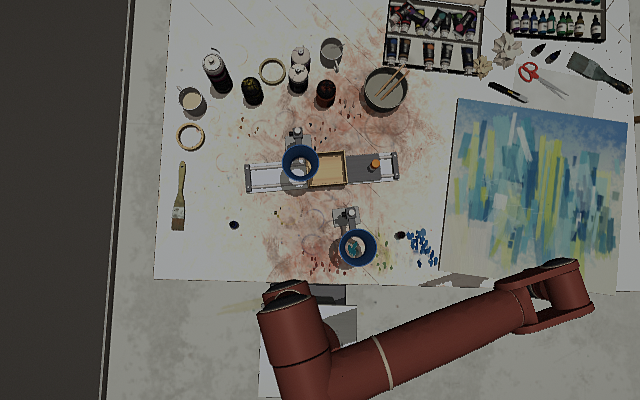

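The top view shows two blue spouts. One is at (300,162) above the rail and the other at (357,247). The rail runs from (248,172) to (398,166), with the box at about (328,169) and the orange knob at (375,165). There are two small bottles, at (234,225) on the left and (400,235) on the right. In the scene view the left bottle, at (235,310), looks blue. Candidates for the spout are (300,162) and (357,247); I take (300,162), which is the left one and on the rail. Candidates for the bottle are (234,225) and (400,235), which I'll check by crop.

```bash
python3 - <<'E'
from h import *
d=cap('top');s=cap('scene')
a=cv2.resize(d['color'][140:260,220:420],None,fx=4,fy=4,interpolation=2)
b=cv2.resize(s['color'][285:335,215:255],None,fx=2.4,fy=2.4)
a=a[:, :]; a[:b.shape[0],-b.shape[1]:]=b
cv2.imwrite('pics/crop1.png',a)
h=cv2.cvtColor(d['color'],cv2.COLOR_BGR2HSV);H,S,V=[h[...,i].astype(int) for i in range(3)]
R=np.zeros(H.shape,bool);R[140:265,220:405]=1
blue=R&(H>100)&(H<125)&(S>130)
for x,z in((blue,.215),):
    for q,c in cent(x): print('blue',q,c)
for q,c in cent(R&(H>5)&(H<20)&(S>170)&(V>120),8): print('or',q,c,ray(d,*c,.095))
for q,c in cent(R&(V<45),15): print('dark',q,c,ray(d,*c,.08))
# ellipse fit of the outer rim of the left spout
cs,_=cv2.findContours(blue.astype('uint8'),cv2.RETR_EXTERNAL,cv2.CHAIN_APPROX_NONE)
for k in cs:
    if len(k)>40: e=cv2.fitEllipse(cv2.convexHull(k));print('ell',e,ray(d,*e[0],.215))
hs=cv2.cvtColor(s['color'],cv2.COLOR_BGR2HSV).astype(int);H,S,V=hs[...,0],hs[...,1],hs[...,2]
R=np.zeros(H.shape,bool);R[160:335,200:380]=1
for q,c in cent(R&(H>5)&(H<20)&(S>170)&(V>120),8): print('s or',q,c,ray(s,*c,.0775))
for q,c in cent(R&(H>100)&(H<130)&(S>100),20): print('s blue',q,c)
for u,v in((234.5,290),(235,325)): print(ray(s,u,v,.08 if v<300 else 0))
# rail ends
for p in((248,172),(398,166)): print('rail',ray(d,*p,.03))
E
```

```text
blue [282, 145, 37, 36, 744] [299.9, 160.6]
blue [230, 221, 7, 7, 20] [234.0, 224.2]
blue [339, 229, 38, 36, 742] [358.7, 247.0]
or [372, 160, 8, 7, 21] [376.2, 161.9] [ 0.61630165 -0.20167661  0.095     ]
dark [318, 151, 28, 30, 100] [334.1, 157.6] [ 0.62893255 -0.06620318  0.08      ]
dark [290, 152, 23, 20, 143] [301.8, 157.6] [0.62547662 0.03888345 0.08      ]
dark [391, 157, 3, 17, 23] [392.3, 165.0] [ 0.61067721 -0.25690551  0.08      ]
dark [367, 166, 8, 7, 23] [369.5, 169.7] [ 0.59275385 -0.18249403  0.08      ]
dark [308, 183, 39, 5, 67] [327.3, 185.3] [ 0.53727247 -0.0463232   0.08      ]
dark [342, 209, 10, 10, 38] [345.2, 214.3] [ 0.44498269 -0.10630666  0.08      ]
dark [229, 221, 10, 8, 47] [233.5, 224.5] [0.40197428 0.24968482 0.08      ]
dark [396, 232, 9, 7, 51] [399.9, 234.8] [ 0.38413682 -0.2837835   0.08      ]
dark [344, 234, 25, 25, 118] [359.5, 243.1] [ 0.35401306 -0.15407782  0.08      ]
ell ((357.3482360839844, 247.17880249023438), (37.09585952758789, 37.553218841552734), 114.27095794677734) [ 0.34083586 -0.13160905  0.215     ]
ell ((300.03021240234375, 162.3104705810547), (36.333255767822266, 37.05118942260742), 77.52908325195312) [0.58442076 0.04189767 0.215     ]
s or [344, 198, 9, 3, 25] [348.3, 199.0] [ 0.63613661 -0.21913333  0.0775    ]
s blue [258, 169, 46, 35, 1170] [280.8, 184.6]
s blue [267, 208, 29, 10, 187] [281.3, 213.1]
s blue [229, 302, 12, 10, 83] [234.0, 307.1]
[0.3975651  0.25807925 0.08      ]
[0.39963155 0.26179101 0.        ]
rail [0.58069516 0.21758994 0.03      ]
rail [ 0.61730189 -0.28596024  0.03      ]
```

View pics/crop1.png

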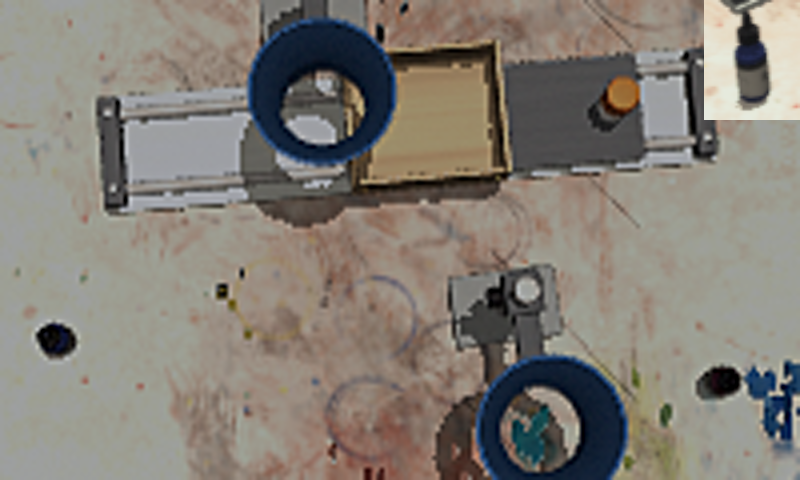

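The crop shows the left bottle is blue, with a white label and blue body in the inset, and the right one is plum. The left spout, at about crop (322,90), stands over the rail. The knob top is at crop (623,96) and the box's right wall at crop (503,106).

```bash
python3 - <<'E'
from h import *
d=cap('top');s=cap('scene')
c=lambda u,v:(u/4+220-.4,v/4+140-.4)
f=lambda n,u,v,z:print(n,ray(d,*c(u,v),z).round(4))
f('knobtop',623,96,.095)
f('wallR top',498,40,.088);f('wallR bot',509,174,.088);f('front corner L',362,186,.088)
f('railfront',118,212,.01);f('railfront',715,160,.01);f('plate back',508,60,.03);f('plate back',638,54,.03);f('plate f',512,176,.03);f('plate f',640,168,.03)
h=cv2.cvtColor(s['color'],cv2.COLOR_BGR2HSV).astype(int);m=(h[...,0]>100)&(h[...,0]<130)&(h[...,1]>100);m[:160]=0;m[230:]=0;m[:,:240]=0;m[:,320:]=0
cs,_=cv2.findContours(m.astype('uint8'),0,1);k=max(cs,key=len)[:,0]
print('spout L/R extremes',k[k[:,0].argmin()],k[k[:,0].argmax()],k[k[:,1].argmin()])
sp=(.5844,.0419,.215);print('proj spout',proj(s,sp),'blue bottle',proj(s,(.402,.25,.04)),proj(d,(.402,.25,.04)),'knob',proj(s,(.609,-.2,.0775)))
im=cv2.resize(s['color'][160:340,200:380],None,fx=3.2,fy=3.2,interpolation=2);cv2.imwrite('pics/crop2.png',im)
E
```

```text
knobtop [ 0.6106 -0.199   0.095 ]
wallR top [ 0.6548 -0.0976  0.088 ]
wallR bot [ 0.5453 -0.1088  0.088 ]
front corner L [0.5319 0.0093 0.088 ]
railfront [0.5139 0.2135 0.01  ]
railfront [ 0.574  -0.2917  0.01  ]
plate back [ 0.6507 -0.1112  0.03  ]
plate back [ 0.6595 -0.2213  0.03  ]
plate f [ 0.552  -0.1166  0.03  ]
plate f [ 0.5621 -0.2243  0.03  ]
spout L/R extremes [258 175] [303 178] [281 169]
proj spout (np.float64(281.03491075976524), np.float64(174.48490770288421)) blue bottle (np.float64(238.7921915404599), np.float64(305.0841302158973)) (np.float64(235.3418651148199), np.float64(225.0672034898444)) knob (np.float64(349.30807202158843), np.float64(203.21566515607464))
```

View pics/crop2.png

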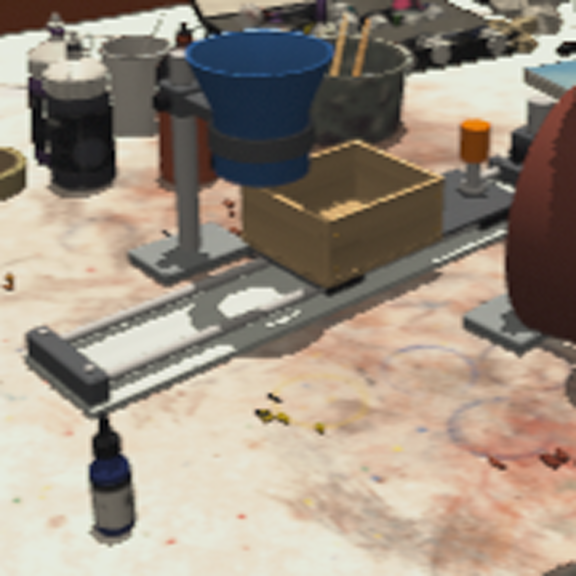

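The scene crop confirms the spout's mouth centre (it projects to (281,174), and the drawn mouth spans 258–303). It also shows the orange knob on its stem and the blue bottle upright at scene (234,309). All points are consistent: the knob to box wall distance is 96 mm against 95 mm expected, the rail yaw is about 6.2°, and the distance to slide is about 82 mm.

```bash
cat >> h.py <<'E'
from scipy.spatial.transform import Rotation as Ro
def plan(p,yaw,n,mt=None):
    o=ctrl.get_obs();x=np.array(o['tool_pos']);R=Ro.from_rotvec(o['tool_rot'])
    y=np.radians(yaw);T=Ro.from_matrix(np.array([[np.cos(y),np.sin(y),0],[np.sin(y),-np.cos(y),0],[0,0,-1]]))
    print('t',round(o['t'],2),'from',x.round(4),'z',R.as_matrix()[:,2].round(3),'yaw',np.degrees(np.arctan2(*R.as_matrix()[[1,0],0])).round(1),'op',round(o['opening'],4))
    for i in range(n):
        k=n-i;s=(R.inv().apply((np.array(p)-x)/k)/.05).round(2);a=(np.degrees((R.inv()*T).as_rotvec())/k/8).round(2)
        x=x+R.apply(s*.05);R=R*Ro.from_rotvec(np.radians(a*8));print([s.tolist(),a.tolist()])
    print('end',x.round(4))
E
python3 - <<'E'
from h import *
plan((.611,-.199,.2),96.2,12)
d=cap('top');s=cap('scene')
print(ray(s,234.3,309,.04),ray(s,234.9,326,0),ray(s,231.9,290.6,.08),ray(d,233.7,224.4,.07))
E
```

```text
t 0.3 from [ 0.2654 -0.5656  0.2309] z [-0.     0.001 -1.   ] yaw 25.1 op 0.0855
[[0.78, -0.31, 0.05], [-0.0, -0.0, -0.74]]
[[0.81, -0.23, 0.05], [-0.0, -0.0, -0.74]]
[[0.83, -0.14, 0.05], [-0.0, -0.0, -0.74]]
[[0.84, -0.06, 0.05], [-0.0, -0.0, -0.74]]
[[0.84, 0.03, 0.05], [-0.0, -0.0, -0.74]]
[[0.83, 0.12, 0.05], [-0.0, -0.0, -0.74]]
[[0.81, 0.2, 0.05], [-0.0, -0.0, -0.74]]
[[0.79, 0.29, 0.05], [-0.0, -0.0, -0.74]]
[[0.75, 0.37, 0.06], [-0.0, -0.0, -0.74]]
[[0.71, 0.44, 0.05], [-0.0, -0.0, -0.74]]
[[0.67, 0.51, 0.06], [-0.0, -0.0, -0.74]]
[[0.61, 0.58, 0.05], [-0.0, -0.01, -0.74]]
end [ 0.6109 -0.1989  0.2   ]
[0.39591846 0.26210595 0.04      ] [0.39709128 0.26317913 0.        ] [0.39853559 0.26283179 0.08      ] [0.4027407  0.25066208 0.07      ]
```

Call:
play_rows([
  [1,[0.78,-0.31,0.05],[0,0,-0.74]],
  [1,[0.81,-0.23,0.05],[0,0,-0.74]],
  [1,[0.83,-0.14,0.05],[0,0,-0.74]],
  [1,[0.84,-0.06,0.05],[0,0,-0.74]],
  [1,[0.84,0.03,0.05],[0,0,-0.74]],
  [1,[0.83,0.12,0.05],[0,0,-0.74]],
  [1,[0.81,0.2,0.05],[0,0,-0.74]],
  [1,[0.79,0.29,0.05],[0,0,-0.74]],
])

```text
t: 1.4
tool_pos: [0.4968, -0.3201, 0.2114]
tool_rot: [2.53, 1.862, 0.0]
contact_force: [0.5, -0.0, 0.1]
opening: 0.0857
grip_force: 0.0
```

Call:
play_rows([
  [1,[0.75,0.37,0.06],[0,0,-0.74]],
  [1,[0.71,0.44,0.05],[0,0,-0.74]],
  [1,[0.67,0.51,0.06],[0,0,-0.74]],
  [1,[0.61,0.58,0.05],[0,0,-0.74]],
  [1,[0,0,0],[0,0,0]],
  [1,[0,0,0],[0,0,0]],
])

```text
t: 2.15
tool_pos: [0.6107, -0.1994, 0.2002]
tool_rot: [-2.099, -2.337, 0.001]
contact_force: [-0.9, 0.0, -0.6]
opening: 0.0855
grip_force: 0.0
```

```bash
python3 - <<'E'
from h import *
plan((.611,-.199,.061),96.2,4)
s=cap('scene');d=cap('top')
a=cv2.resize(s['color'][150:270,240:400],None,fx=3.5,fy=3.5,interpolation=2)
b=cv2.resize(d['color'][212:236,222:246],None,fx=9,fy=9,interpolation=0);a[:216,-216:]=b
cv2.imwrite('pics/crop3.png',a)
E
```

```text
t 2.15 from [ 0.6107 -0.1994  0.2002] z [-0. -0. -1.] yaw 96.2 op 0.0855
[[0.0, 0.0, 0.7], [-0.0, 0.0, -0.0]]
[[0.0, 0.0, 0.69], [-0.0, 0.0, -0.0]]
[[0.0, 0.0, 0.7], [-0.0, 0.0, -0.0]]
[[0.01, 0.01, 0.69], [-0.0, 0.0, -0.01]]
end [ 0.6111 -0.1989  0.0612]
```

View pics/crop3.png

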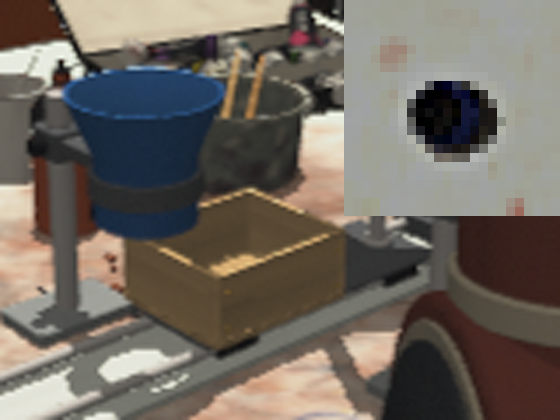

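The knob now sits behind the arm in the scene view. The inset shows the bottle's black cap at top pixel (231.9,224), so the bottle is at about (0.400,0.258). Next I descend and pinch the knob.

Call:
play_rows([
  [1,[0,0,0.7],[0,0,0]],
  [1,[0,0,0.7],[0,0,0]],
  [1,[0,0,0.7],[0,0,0]],
  [1,[0,0,0.68],[0,0,0]],
  [0,[0,0,0],[0,0,0]],
  [0,[0,0,0],[0,0,0]],
  [0,[0,0,0],[0,0,0]],
  [0,[0,0,0],[0,0,0]],
], force=40)

```text
t: 3.25
tool_pos: [0.6146, -0.1999, 0.0645]
tool_rot: [2.093, 2.331, 0.007]
contact_force: [8.5, -0.6, -1.0]
opening: 0.0268
grip_force: 40.8
```

Call:
play_rows([
  [0,[0,0,0],[0,0,0]],
  [0,[0,0,0],[0,0,0]],
  [0,[0,0,0],[0,0,0]],
])

```text
t: 3.62
tool_pos: [0.6146, -0.1999, 0.0645]
tool_rot: [2.093, 2.332, 0.006]
contact_force: [8.3, -0.8, -0.6]
opening: 0.0268
grip_force: 40.8
```

Call:
play_rows([
  [0,[0.15,0.08,0],[0,0,0]],
  [0,[0.3,0,0],[0,0,0]],
  [0,[0.3,0,0],[0,0,0]],
  [0,[0.3,0,0],[0,0,0]],
  [0,[0.3,0,0],[0,0,0]],
  [0,[0.2,0,0],[0,0,0]],
  [0,[0.1,0,0],[0,0,0]],
  [0,[0,0,0],[0,0,0]],
])

```text
t: 4.62
tool_pos: [0.6049, -0.1172, 0.0644]
tool_rot: [-2.097, -2.337, 0.006]
contact_force: [-13.6, -0.8, 12.8]
opening: 0.0269
grip_force: 42.2
```

Call:
play_rows([
  [0,[0,0,0],[0,0,0]],
  [0,[0,0,0],[0,0,0]],
])

```text
t: 4.88
tool_pos: [0.6049, -0.1172, 0.0644]
tool_rot: [-2.097, -2.337, 0.005]
contact_force: [-14.0, -1.2, 13.8]
opening: 0.0269
grip_force: 42.2
```

```bash
python3 - <<'E'
from h import *
o=ctrl.get_obs();print(o['tool_pos'],o['contact_force'])
s=cap('scene');d=cap('top')
a=cv2.resize(s['color'][150:270,240:400],None,fx=5,fy=5,interpolation=2)
b=cv2.resize(d['color'][140:195,270:350],None,fx=5,fy=5,interpolation=0);a[-275:,-400:]=b
cv2.imwrite('pics/crop4.png',a)
E
```

```text
[ 0.60485792 -0.11716142  0.0643584 ] [-14.02047631  -1.24565084  13.75872986]
```

View pics/crop4.png

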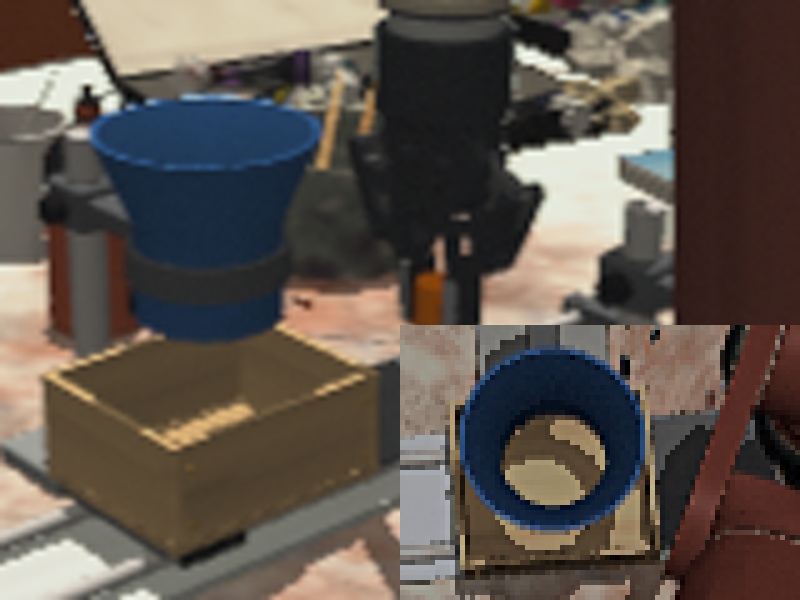

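The box is now under the spout. The scene rim corners are at about (249,225), (276,239) and (316,225). The top-view front rim corners are at about (282,190) and (321,187). Next I check the centring numerically.

```bash
python3 - <<'E'
from h import *
s=cap('scene');d=cap('top')
r=lambda n,q,u,v:ray(q,u-.4,v-.4,.088)
L=r(0,s,249,225.4);N=r(0,s,276,239.4);R=r(0,s,315.6,225)
print('scene',L[:2],N[:2],R[:2],'centre',(L+R)[:2]/2,np.linalg.norm(L-N),np.linalg.norm(R-N))
a=r(0,d,282,190);b=r(0,d,321.4,187);print('top',a[:2],b[:2],np.linalg.norm(a-b))
for th in (6,7):
    u=np.array([-np.sin(np.radians(th)),np.cos(np.radians(th))]);v=np.array([u[1],-u[0]])
    print('c top',(a+b)[:2]/2+.055*v, 'c knob',np.array([.604,-.1172])+.16*u, 'along vs spout', (((a+b)[:2]/2)-[.5844,.0419])@u, (np.array([.604,-.1172])-[.5844,.0419])@u+.16)
E
```

```text
scene [0.61985653 0.11686344] [0.51777824 0.09963192] [ 0.52928796 -0.02070331] centre [0.57457224 0.04808006] 0.10352247738097944 0.12088441567763229
top [0.51772316 0.10023247] [ 0.53133071 -0.02579228] 0.1267572638686193
c top [0.57922564 0.04296916] c knob [0.58727545 0.0419235 ] along vs spout 0.0016041714929783978 -0.0002771914331382852
c top [0.57911697 0.04392291] c knob [0.58450091 0.04160738] along vs spout 0.0026516694321669356 -0.0003027318568752102
```

The three estimates of the box centre agree with the spout axis to about 2 mm along the rail. I'm releasing the knob and rising.

Call:
play_rows([
  [0.8,[0,-0.04,0],[0,0,0]],
  [0.8,[0,0,0],[0,0,0]],
  [0.8,[0,0,0],[0,0,0]],
  [0.8,[0,0,-0.5],[0,0,0]],
  [0.8,[0,0,-0.9],[0,0,0]],
  [0.8,[0,0,-0.9],[0,0,0]],
  [0.8,[0,0,-0.9],[0,0,0]],
  [0.8,[0,0,-0.8],[0,0,0]],
])

```text
t: 6.08
tool_pos: [0.6044, -0.1168, 0.2632]
tool_rot: [2.098, 2.337, 0.001]
contact_force: [0.3, -0.6, 0.2]
opening: 0.068
grip_force: 0.0
```

```bash
python3 - <<'E'
from h import *
print(ctrl.get_obs()['q'])
plan((.4,.259,.2),110,12)
E
```

```text
[-3.11846658e-01  1.28067968e-02  1.60064497e+00  1.01647080e-04
  1.52693847e+00 -4.19808309e-01]
t 6.08 from [ 0.6044 -0.1168  0.2632] z [ 0.001 -0.    -1.   ] yaw 96.2 op 0.068
[[0.66, -0.27, 0.1], [0.0, 0.0, -0.14]]
[[0.66, -0.26, 0.11], [0.0, 0.0, -0.14]]
[[0.67, -0.25, 0.1], [0.0, 0.0, -0.14]]
[[0.67, -0.23, 0.11], [0.0, 0.0, -0.15]]
[[0.68, -0.22, 0.1], [0.0, 0.0, -0.14]]
[[0.68, -0.2, 0.11], [0.0, 0.0, -0.15]]
[[0.69, -0.19, 0.1], [0.0, 0.0, -0.14]]
[[0.69, -0.18, 0.11], [0.0, 0.0, -0.15]]
[[0.7, -0.16, 0.1], [0.0, 0.0, -0.14]]
[[0.7, -0.15, 0.11], [0.0, 0.0, -0.15]]
[[0.7, -0.13, 0.1], [0.0, 0.0, -0.14]]
[[0.7, -0.12, 0.11], [0.01, 0.0, -0.15]]
end [0.4001 0.2589 0.1999]
```

Call:
play_rows([
  [0.8,[0.66,-0.27,0],[0,0,-0.14]],
  [0.8,[0.66,-0.26,0],[0,0,-0.14]],
  [0.8,[0.67,-0.25,0],[0,0,-0.14]],
  [0.8,[0.67,-0.23,0],[0,0,-0.15]],
  [0.8,[0.68,-0.22,0],[0,0,-0.14]],
  [0.8,[0.68,-0.2,0],[0,0,-0.15]],
  [0.8,[0.69,-0.19,0],[0,0,-0.14]],
  [0.8,[0.69,-0.18,0],[0,0,-0.15]],
])

```text
t: 7.08
tool_pos: [0.4672, 0.1343, 0.2613]
tool_rot: [1.903, 2.499, 0.001]
contact_force: [0.1, 0.6, -0.4]
opening: 0.0683
grip_force: 0.0
```

Call:
play_rows([
  [0.8,[0.7,-0.16,0.3],[0,0,-0.14]],
  [0.8,[0.7,-0.15,0.4],[0,0,-0.15]],
  [0.8,[0.7,-0.13,0.4],[0,0,-0.14]],
  [0.8,[0.7,-0.12,0.5],[0,0,-0.15]],
  [0.8,[0,0,0.6],[0,0,0]],
  [0.8,[0,0,0],[0,0,0]],
])

```text
t: 7.82
tool_pos: [0.3978, 0.2585, 0.1486]
tool_rot: [-1.799, -2.572, 0.008]
contact_force: [0.7, -0.4, -0.0]
opening: 0.0681
grip_force: 0.0
```

```bash
python3 - <<'E'
from h import *
plan((.4,.259,.05),110,3)
s=cap('scene');d=cap('top')
print(proj(s,ctrl.get_obs()['tool_pos']),proj(s,(.4,.259,.08)))
a=cv2.resize(s['color'][210:350,170:310],None,fx=4,fy=4,interpolation=2)
b=cv2.resize(d['color'][205:245,212:252],None,fx=5,fy=5,interpolation=0);a[-200:,-200:]=b
cv2.imwrite('pics/crop5.png',a)
E
```

```text
t 7.83 from [0.3978 0.2585 0.1486] z [-0.005 -0.002 -1.   ] yaw 110.1 op 0.0681
[[-0.0, 0.02, 0.66], [-0.01, 0.0, 0.0]]
[[-0.0, 0.02, 0.66], [-0.02, 0.0, 0.0]]
[[-0.0, 0.01, 0.65], [-0.01, 0.0, 0.01]]
end [0.3998 0.2591 0.0501]
(np.float64(230.77663955679273), np.float64(255.53552429650765)) (np.float64(233.4807553973107), np.float64(289.5329439218697))
```

View pics/crop5.png

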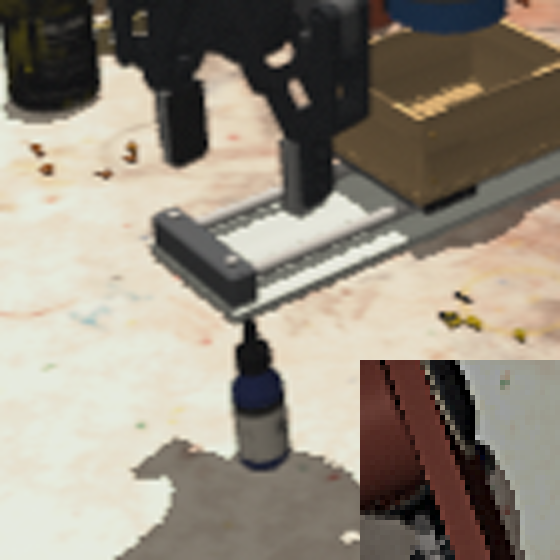

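The gripper is centred over the blue bottle: the tips' midpoint is at scene (232,256) and the bottle tip at (232,290) against 233.5,289.5 predicted. I'll descend and grip the upper body.

Call:
play_rows([
  [0.8,[0,0.02,0.66],[0,0,0]],
  [0.8,[0,0.02,0.66],[0,0,0]],
  [0.8,[0,0,0.6],[0,0,0]],
  [0.8,[0,0,0.48],[0,0,0]],
  [0,[0,0,0],[0,0,0]],
  [0,[0,0,0],[0,0,0]],
  [0,[0,0,0],[0,0,0]],
  [0,[0,0,0],[0,0,0]],
], force=25)

```text
t: 8.93
tool_pos: [0.4035, 0.2603, 0.0336]
tool_rot: [1.8, 2.572, 0.005]
contact_force: [-0.0, -0.2, 5.9]
opening: 0.0233
grip_force: 24.7
```

Call:
play_rows([
  [0,[0,0,0],[0,0,0]],
  [0,[0,0,0],[0,0,0]],
  [0,[0,0,-0.5],[0,0,0]],
  [0,[0,0,-0.9],[0,0,0]],
  [0,[0,0,-0.9],[0,0,0]],
  [0,[0,0,-0.9],[0,0,0]],
  [0,[0,0,-0.9],[0,0,0]],
  [0,[0,0,-0.7],[0,0,0]],
])

```text
t: 9.93
tool_pos: [0.4019, 0.2597, 0.2741]
tool_rot: [1.801, 2.573, 0.004]
contact_force: [0.2, -0.5, -0.6]
opening: 0.0235
grip_force: 24.8
```

```bash
python3 - <<'E'
from h import *
plan((.5844,.0419,.27),100,9)
s=cap('scene')
print(proj(s,ctrl.get_obs()['tool_pos']))
cv2.imwrite('pics/crop6.png',cv2.resize(s['color'][130:330,150:350],None,fx=2.5,fy=2.5,interpolation=2))
E
```

```text
t 9.93 from [0.4019 0.2597 0.2741] z [ 0.003  0.001 -1.   ] yaw 110.0 op 0.0235
[[-0.59, 0.22, 0.01], [0.0, -0.0, 0.14]]
[[-0.59, 0.23, 0.01], [0.0, -0.0, 0.14]]
[[-0.59, 0.24, 0.01], [0.0, -0.0, 0.14]]
[[-0.58, 0.25, 0.01], [0.0, -0.0, 0.14]]
[[-0.57, 0.26, 0.01], [0.0, -0.0, 0.14]]
[[-0.57, 0.27, 0.01], [0.01, -0.0, 0.14]]
[[-0.57, 0.28, 0.01], [0.0, -0.0, 0.14]]
[[-0.56, 0.29, 0.01], [0.0, -0.0, 0.14]]
[[-0.55, 0.31, 0.0], [0.01, -0.0, 0.13]]
end [0.5846 0.0419 0.2702]
(np.float64(223.67832427693193), np.float64(188.1093503694386))
```

View pics/crop6.png

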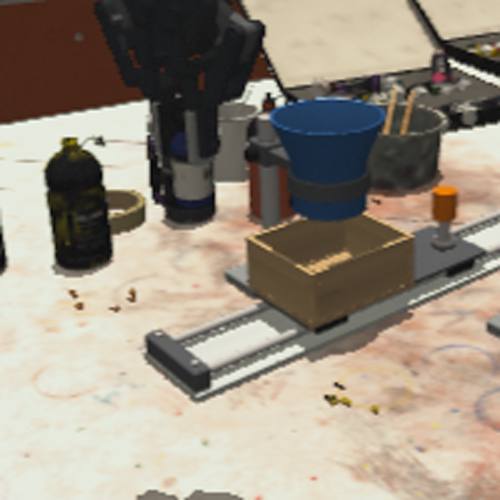

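The bottle is held upright in the gripper at crop (185,180). The box and knob stand undisturbed under the spout. I'm moving above the mouth.

Call:
play_rows([
  [0,[-0.59,0.22,-0.1],[0,0,0.14]],
  [0,[-0.59,0.23,-0.1],[0,0,0.14]],
  [0,[-0.59,0.24,-0.1],[0,0,0.14]],
  [0,[-0.58,0.25,0],[0,0,0.14]],
  [0,[-0.57,0.26,0],[0,0,0.14]],
  [0,[-0.57,0.27,0],[0,0,0.14]],
  [0,[-0.57,0.28,0],[0,0,0.14]],
  [0,[-0.56,0.29,0],[0,0,0.14]],
])

```text
t: 10.98
tool_pos: [0.5643, 0.0649, 0.2861]
tool_rot: [-1.998, -2.424, -0.0]
contact_force: [-0.4, -0.7, -0.7]
opening: 0.0231
grip_force: 24.8
```

Call:
play_rows([
  [0,[-0.55,0.31,0],[0,0,0.13]],
  [0,[0,0,0],[0,0,0]],
  [0,[0,0,0],[0,0,0]],
])

```text
t: 11.35
tool_pos: [0.584, 0.0421, 0.2861]
tool_rot: [-2.018, -2.407, -0.0]
contact_force: [0.7, 0.5, -1.0]
opening: 0.0232
grip_force: 24.8
```

```bash
python3 - <<'E'
from h import *
plan((.5844,.0419,.185),100,4)
s=cap('scene')
print(proj(s,ctrl.get_obs()['tool_pos']))
cv2.imwrite('pics/crop7.png',cv2.resize(s['color'][110:260,220:370],None,fx=3.5,fy=3.5,interpolation=2))
E
```

```text
t 11.35 from [0.584  0.0421 0.2861] z [-0.001  0.    -1.   ] yaw 100.0 op 0.0232
[[-0.0, 0.0, 0.51], [-0.0, -0.0, 0.0]]
[[-0.0, 0.0, 0.5], [-0.0, -0.0, 0.0]]
[[-0.0, 0.0, 0.51], [-0.0, -0.0, 0.0]]
[[-0.01, 0.01, 0.5], [-0.0, -0.0, 0.0]]
end [0.5845 0.0418 0.1851]
(np.float64(280.3338861221166), np.float64(145.2111371199176))
```

View pics/crop7.png

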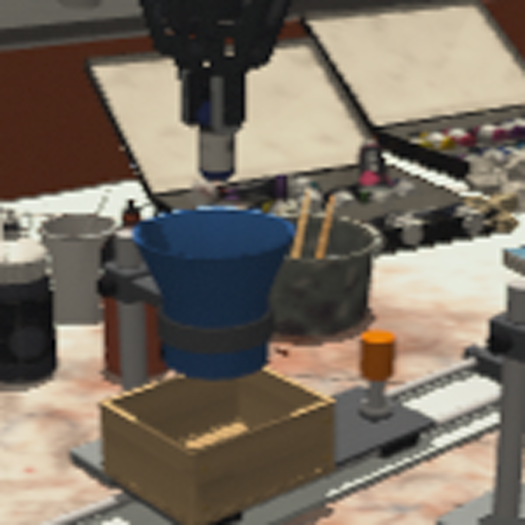

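The bottle hangs at crop (217,155), directly over the mouth centre at about (215,235). I'm lowering it into the funnel and releasing with a small opening.

Call:
play_rows([
  [0,[0,0,0.5],[0,0,0]],
  [0,[0,0,0.5],[0,0,0]],
  [0,[0,0,0.5],[0,0,0]],
  [0,[0,0,0.4],[0,0,0]],
  [0,[0,0,0],[0,0,0]],
  [0.48,[0,0,0],[0,0,0]],
  [0.48,[0,0,0],[0,0,0]],
  [0.48,[0,0,0],[0,0,0]],
])

```text
t: 12.4
tool_pos: [0.5849, 0.0417, 0.1925]
tool_rot: [2.018, 2.406, 0.002]
contact_force: [0.1, 0.2, -0.3]
opening: 0.0408
grip_force: 0.0
```

Call:
play_rows([
  [0.48,[0,0,0],[0,0,0]],
  [0.48,[0,0,-0.5],[0,0,0]],
  [0.48,[0,0,-0.8],[0,0,0]],
  [0.48,[0,0,-0.9],[0,0,0]],
  [0.48,[0,0,-0.8],[0,0,0]],
  [0.48,[0,0,0],[0,0,0]],
  [0.48,[0,0,0],[0,0,0]],
])

```text
t: 13.28
tool_pos: [0.5842, 0.0417, 0.3407]
tool_rot: [-2.019, -2.406, 0.001]
contact_force: [-0.1, -0.3, -1.0]
opening: 0.0408
grip_force: 0.0
```

```bash
python3 - <<'E'
from h import *
s=cap('scene')
cv2.imwrite('pics/crop8.png',cv2.resize(s['color'][110:260,220:370],None,fx=3.8,fy=3.8,interpolation=2))
E
```

```text
(no output)
```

View pics/crop8.png

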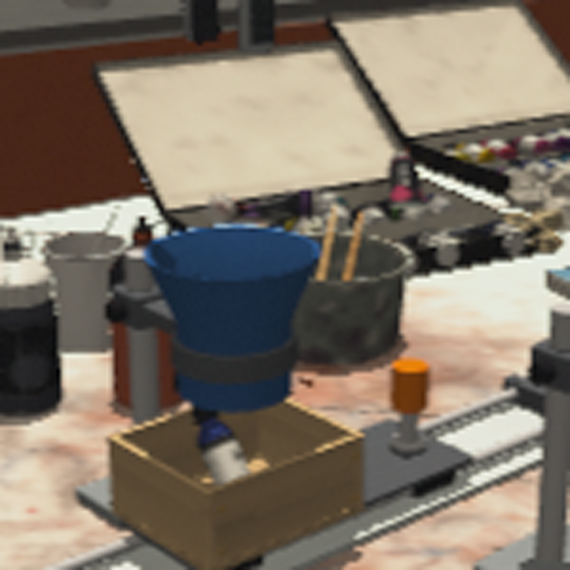

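The bottle stands inside the box at crop (220,450), leaning with its cap toward a wall. The picture budget is used up, so I check numerically that it has settled, that the box hasn't moved and that the plum bottle is untouched.

Call:
play_rows([
  [0.48,[0,0,0],[0,0,0]],
  [0.48,[0,0,0],[0,0,0]],
  [0.48,[0,0,0],[0,0,0]],
  [0.48,[0,0,0],[0,0,0]],
  [0.48,[0,0,0],[0,0,0]],
  [0.48,[0,0,0],[0,0,0]],
])

```text
t: 14.08
tool_pos: [0.5844, 0.0417, 0.3414]
tool_rot: [2.019, 2.407, 0.0]
contact_force: [0.2, 0.5, 0.0]
opening: 0.0409
grip_force: 0.0
```

```bash
python3 - <<'E'
from h import *
def m(c,x0,x1,y0,y1,f):
    h=cv2.cvtColor(c,cv2.COLOR_BGR2HSV).astype(int);k=f(h[...,0],h[...,1],h[...,2]);z=np.zeros_like(k);z[y0:y1,x0:x1]=k[y0:y1,x0:x1];return cent(z,8)
s=cap('scene');d=cap('top')
bl=lambda H,S,V:(H>100)&(H<130)&(S>90)
print('blue in box',m(s['color'],245,316,217,245,bl))
old=cv2.resize(cv2.imread('pics/crop8.png'),(150,150),interpolation=cv2.INTER_AREA)
print('diff box region',np.abs(old[105:140,28:96].astype(int)-s['color'][215:250,248:316]).mean())
k=m(s['color'],300,360,195,230,lambda H,S,V:(H>5)&(H<20)&(S>170)&(V>120));print('knob',k)
print('expected',proj(s,(.6046,-.1168,.0775)),proj(s,(.6046,-.1168,.095)),proj(s,(.6046,-.1168,.06)))
print('plum',m(d['color'],385,408,222,250,lambda H,S,V:V<45))
E
```

```text
blue in box [([272, 217, 16, 1, 16], [279.5, 217.0]), ([273, 220, 7, 7, 34], [275.4, 222.8])]
diff box region 1.346498599439776
knob [([323, 204, 10, 4, 30], [327.4, 205.7])]
expected (np.float64(327.4206150996487), np.float64(210.04654715417115)) (np.float64(327.5756346472386), np.float64(204.21617390661976)) (np.float64(327.267485842098), np.float64(215.8058255195256))
plum [([396, 232, 9, 7, 51], [400.0, 234.7])]
```

```bash
python3 -c "
from station import ctrl
print(ctrl.finish_job())"
```

```text
the job is handed in; nothing more can be done
None
```

The job is handed in: the box is centred under the left blue spout to about 2 mm, the blue ink bottle went down through the spout and rests leaning inside the box, and the plum bottle has not moved.

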